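# Feel out the binding guide roller and tip the good ones into the parts box

## Robot

A 6-joint arm with a two-finger parallel gripper is mounted at the origin on the work surface. World frame = base frame: x ahead of the robot, y to its left, z up, the work surface at z = 0. Lengths are in m, angles in rad, forces in N, time in s.
With the tool pointing down it reaches from about 0.25 to 0.775 m from the base axis. Payload 4 kg.
Tool frame: the origin (TCP) lies midway between the tips of the shut fingers; the grasp point (between the pads) lies 19 mm behind it; z points along the fingers, y is the direction in which the jaws open and shut (so a half turn about z gives the same grasp; the last joint's range is limited). The gripper opens to 85 mm and grips with 20 to 120 N. Pads are 22 mm wide; open, the fingers measure 114 mm over their backs; the gripper's body (76 mm by 85 mm) begins 54 mm behind the grasp point. The pads swing forward as they close: fully open they stand 13 mm farther back than shut.
Start: joints at [-1.383, 0.087, 1.371, -0, 1.684, -0.103], TCP at [0.158, -0.527, 0.231] pointing down, gripper open.
Joint ranges: [-3.1, 3.1], [-0.76, 2.03], [0.27, 2.55], [-1.08, 4.22], [0.17, 2.65], [-2.57, 2.57]. Speed limits (rad/s): [2.79, 2.79, 3.14, 3.14, 3.14, 3.14].

## Interface

Orientations are given as a unit quaternion [x, y, z, w].
In Python, from rig import telemetry, snapshot, camera_model, ticket gives the robot as it stands.
- The arm moves only by the tool arm_command, never from a script. Its argument "motion" is a list that holds one entry, the list of rows, each a list of 5 numbers: the shift along the tool's x, y, z in cm, then the turn about the tool's z in degrees, then the opening, from 0 (shut) to 1 (fully open). In form: [[[dx, dy, dz, twist, fingers], ...]]. A call has 1 to 20 rows; each row is the pose to reach, as a shift and turn from the pose commanded when the call began, along the tool's axes at that moment; what a row does not reach only later rows make up. A row lasts 1/12 s, in which the tool goes at most 41.7 mm and 7.16 degrees, less where a joint would pass 70% of its speed; a pose out of reach is approached as far as the arm can. A call with a gripper value outside its range is refused whole. The fingers move at their own pace and stop on an object; "grip_force" is the grip in N (left out, the last holds). Time passes only in rows, so rows that repeat a pose let the fingers close. It gives the time, the measured TCP pose, the force and the opening at its end, in the units of the state.
- telemetry.sense(): the state, without advancing time (a new reading comes with each control period).
- snapshot(name): name is "scene" or "top" or "wrist"; returns (picture, depth): 384x512x3 uint8, red, green, blue; 384x512 float32, m along the optical axis (not along the pixel's ray), 0 where there is no reading.
- camera_model(name): a dict with "intrinsics" (3x3 intrinsics, pixels), "R" (3x3) and "t" (3): a world point X has camera coordinates R X + t; the wrist camera has in their place "T_tool_cam" (4x4, takes a point from camera to tool coordinates, whose origin is the TCP and whose axes are the flange's). Camera axes: x right, y down, z forward; pixel columns grow to the right and rows downward; lengths in m; the calibration is good to about 2 mm. The wrist camera is an equidistant fisheye: a pixel r from the principal point sees the ray r / f radians off the axis. A picture is of the moment at which its call begins: read the wrist's pose just before it. camera_model takes no time and is no camera call.
- ticket.sign_off(): hands the job in, once; it reports no verdict.
The state is a dict: "time_s": time; "q": joint angles; "dq": joint speeds; "joint_torque": joint torques, N m; "tcp_pos": TCP position; "orientation": TCP orientation; "wrist_force": force on the tool from outside, world axes, zero at the start; "moment": the same for the moment, N m; "gripper_width": opening from 0.0 (shut) to 1.0 (fully open).
Only numpy, scipy, OpenCV 4.12 (cv2) and the standard library are available. Lean on these libraries where they do the work, as an engineer would, in place of code of your own. Each camera call takes 0.05 s, during which the arm holds its last target.

## Task

Three guide rollers stand in the lanes of the steel tip pan, and exactly one of them binds: turn the wheels to feel which one resists and springs back, and put that roller in the red scrap tin. Push the blue receiving box along its rails until it is fully home under the spout. Then lift the pan by its handle so that the two good rollers slide down the spout into the box, and let the pan back down level; leave the other things on the bench where they are.

Things in the scene. Friction and masses are not known exactly. Their poses are not given: they have to be found in the camera images.
- lane_1 (a point): Lane 1 of the pan, where a guide roller stands at the start. The point moves with the pan; it is the centre of that roller's wheel, 29 mm above the pan's floor. The roller: steel foot plate 38 x 38 x 6 mm, neck, white wheel 40 mm across and 22 mm thick (18 to 40 mm above the pan's floor) with a red paint mark on top, axle nut; 46 mm tall in all, 0.17 kg.
- lane_2 (a point): Lane 2 of the pan, where a guide roller stands at the start. The point moves with the pan; it is the centre of that roller's wheel, 29 mm above the pan's floor. The roller: steel foot plate 38 x 38 x 6 mm, neck, white wheel 40 mm across and 22 mm thick (18 to 40 mm above the pan's floor) with a red paint mark on top, axle nut; 46 mm tall in all, 0.17 kg.
- lane_3 (a point): Lane 3 of the pan, where a guide roller stands at the start. The point moves with the pan; it is the centre of that roller's wheel, 29 mm above the pan's floor. The roller: steel foot plate 38 x 38 x 6 mm, neck, white wheel 40 mm across and 22 mm thick (18 to 40 mm above the pan's floor) with a red paint mark on top, axle nut; 46 mm tall in all, 0.17 kg.
- scrap_tin: Red open tin, 140 x 140 x 70 mm, wall 4 mm, 0.8 kg, loose on the bench; origin at the centre of its underside, z up.
- station: Packing station fixed on the bench: base plate with two rails along its x, a grey chute on four posts and a steel tip pan beside it. Origin on the bench under the spout's middle; x is the way the box is pushed home, y towards the pan. Chute: x -81 to 81, y -65 to 105, z 92 to 210 mm, on posts at y = -95 and 95 mm; its bottom opening, the spout, is 156 x 115 mm.
- receiving_box (a joint): Travel of the blue box along the rails, m: 0 fully out, 0.090 home against the rubber end stops, right under the spout. The slide drags with about 3 N and stays where it is left.
- box_front (a point): Middle of the outer face of the box's front plate (towards the robot), 70 mm above the bench. The plate is 12 mm thick, 160 mm wide, from 23 to 98 mm above the bench; push it along the station's x. The rails run on below it, 20 mm high. When the box is home this face is 50 mm in front of the chute.
- box_in (a point): On the inner floor of the box, 33.5 mm above the bench, directly under the spout when the box is home. x along the push, y across. Inside, the box runs from -119 to 80 mm in x and -72 to 72 mm in y; its sides rise 51 mm from this floor.
- tip_pan (a joint): Angle of the steel tip pan, rad: 0 level (at rest on its arms), grows to 1.05 as the handle is lifted. Left alone it sinks back to 0, damped. Rollers slide out of it at about 0.45 to 0.65 rad; lift to about 0.9 to be sure of both.
- pan_hinge (a point): Middle of the pan's hinge line, which runs along the station's x at the pan's open lip; the handle moves on an arc about it.
- pan_floor (a point): Centre of the pan's floor (z out of the floor, x along the hinge line, y towards the handle), 146 x 117 mm inside; walls 31 mm high on three sides, open at the lip. Ribs 8 mm high along y make three lanes 41 mm wide at x = -49, 0, 49 mm; they keep a foot from turning (0.09 rad of play either way). A wheel either turns freely (under 0.01 N m) or binds: it resists with 1.5 N m per rad and springs back. They look alike.
- pan_handle (a point): Middle of the pan's handle: a round bar 10 mm thick and 90 mm long parallel to the hinge line, 160 mm from it and 14 mm above it when level, 35 mm clear of the pan's end wall. It can be pinched from above, fingers closing across the bar, and turns between them.
- oil_bottle: Yellow oil bottle, 56 mm across, 150 mm tall; leave it alone.
- tape_roll: Small black roll of tape lying flat, 60 mm across, 22 mm high; leave it alone.
- dial_gauge: Dial gauge lying flat, 56 mm across, 16 mm high, with a stem along its x; leave it alone.
Mind the look-alikes: they are no part of the job. Of the things shaped like the scrap_tin, the red one is meant.

How it is judged:
On the way, in this order (a step that is already met when the one before it is completed fails the run):
1. ready to tip: the binding roller in the scrap tin, both free-running ones still in the level pan, the receiving box home under the spout (x of roller_a_wheel_c0 in the frame of pan_floor between -0.075 and 0.075 m and y of roller_a_wheel_c0 in the frame of pan_floor between -0.065 and 0.065 m and z of roller_a_wheel_c0 in the frame of pan_floor between 0 and 0.06 m and x of roller_c_wheel_c0 in the frame of pan_floor between -0.075 and 0.075 m and y of roller_c_wheel_c0 in the frame of pan_floor between -0.065 and 0.065 m and z of roller_c_wheel_c0 in the frame of pan_floor between 0 and 0.06 m and x of roller_b_wheel_c0 in the frame of scrap_tin between -0.07 and 0.07 m and y of roller_b_wheel_c0 in the frame of scrap_tin between -0.07 and 0.07 m and z of roller_b_wheel_c0 in the frame of scrap_tin between 0 and 0.075 m and value of joint receiving_box above 0.085 m and value of joint tip_pan below 0.06 rad), for 0.2 s.
2. the pan is tipped by at least 0.5 rad with the box home (value of joint tip_pan above 0.5 rad and value of joint receiving_box above 0.085 m), for 0.1 s.
At the end, for the whole second after the job is handed in: The two free-running rollers lie in the receiving box, the binding one in the scrap tin, the box is within 5 mm of home and the pan is back within 0.06 rad of level (x of roller_a_wheel_c0 in the frame of box_in between -0.12 and 0.082 m and y of roller_a_wheel_c0 in the frame of box_in between -0.074 and 0.074 m and z of roller_a_wheel_c0 in the frame of box_in between 0 and 0.06 m and x of roller_c_wheel_c0 in the frame of box_in between -0.12 and 0.082 m and y of roller_c_wheel_c0 in the frame of box_in between -0.074 and 0.074 m and z of roller_c_wheel_c0 in the frame of box_in between 0 and 0.06 m and x of roller_b_wheel_c0 in the frame of scrap_tin between -0.07 and 0.07 m and y of roller_b_wheel_c0 in the frame of scrap_tin between -0.07 and 0.07 m and z of roller_b_wheel_c0 in the frame of scrap_tin between 0 and 0.075 m and value of joint receiving_box above 0.085 m and value of joint tip_pan below 0.06 rad); the robot touches nothing.
It fails at once if the oil bottle is pushed away (moved by more than 30 mm) (distance of oil_bottle from where it was at the start of the episode above 0.03 m).
It fails at once if the tape roll is pushed away (moved by more than 30 mm) (distance of tape_roll from where it was at the start of the episode above 0.03 m).
It fails at once if the dial gauge is pushed away (moved by more than 30 mm) (distance of dial_gauge from where it was at the start of the episode above 0.03 m).
It fails at once if the oil bottle is knocked over (angle between oil_bottle's own z axis and vertical above 0.6 rad).
It also fails if it takes over 70 s, if anything falls off the work surface, if the arm or the gripper's body presses on something with over 40 N, if the wrist force passes 120 N, or if a joint passes its speed limit or range.

## Working session

There is one attempt and no reset: what is moved stays moved. The work goes in short steps, Python scripts to look and compute and a tool call to move; the robot and the scene stay as the last step left them, time stands still between calls to the robot, and variables do not carry over. Pictures are saved under pics/ and viewed, and the job is handed in when it is done.

Besides the shell and the picture viewer there is one more tool, called after "Emit:" by a JSON object that holds its "name" and its "arguments", one argument or row to a line. arm_command: Moves the arm, as the interface text tells. Its arguments: {"type":"object","properties":{"motion":{"type":"array","items":{"type":"array","items":{"type":"array","items":{"type":"number"}}}},"grip_force":{"type":"number"}},"required":["motion"]}

```bash
ls; mkdir -p pics; python3 - <<'E'
from rig import telemetry, snapshot, camera_model
import cv2,numpy as np
print(telemetry.sense())
for n in ("scene","top","wrist"):
    m=camera_model(n);print(n,m)
    p,d=snapshot(n);cv2.imwrite(f"pics/{n}0.png",p[:,:,::-1]);np.save(f"{n}0.npy",d);np.save(f"{n}0i.npy",p)
E
```

```text
pics
{'time_s': 0.0, 'q': array([-1.38311472e+00,  8.79813561e-02,  1.37228440e+00,  4.96621626e-05,
        1.68361091e+00, -1.03105391e-01]), 'dq': array([ 0.00020994, -0.00080474, -0.00092484, -0.0006547 , -0.00085106,
        0.00013006]), 'joint_torque': array([ 2.93458936e-05, -3.51873279e+01, -3.13267243e+01, -1.46082657e-04,
        1.10030884e-02, -1.19727571e-05]), 'tcp_pos': array([ 0.15760154, -0.52640713,  0.23010944]), 'orientation': array([ 9.89447925e-01,  1.44884431e-01, -2.36246207e-05, -1.14203040e-03]), 'wrist_force': array([-0.00233332,  0.63172863,  0.02075158]), 'moment': array([-0.03203152,  0.00208554, -0.03185162]), 'gripper_width': 1.0012684335168964}
scene {'intrinsics': array([[404.10748564,   0.        , 257.2638004 ],
       [  0.        , 404.10748564, 194.66273259],
       [  0.        ,   0.        ,   1.        ]]), 'R': array([[ 0.1561243 ,  0.98773688, -0.0010284 ],
       [ 0.71585285, -0.11386686, -0.68890423],
       [-0.68057322,  0.10681851, -0.72485164]]), 't': array([-0.02601232, -0.22694848,  1.67778254])}
top {'intrinsics': array([[363.38
[... 176 characters left out ...]
2 ,  0.01065512],
       [-0.99601318,  0.02025551, -0.08687607],
       [ 0.08663568, -0.01245964, -0.99616214]]), 't': array([-0.04279882,  0.47876983,  0.96568659])}
wrist {'intrinsics': array([[297.31863964,   0.        , 256.26077595],
       [  0.        , 297.31863964, 194.75226319],
       [  0.        ,   0.        ,   1.        ]]), 'T_tool_cam': array([[-1.44054977e-04, -9.48924309e-01, -3.15503780e-01,
         8.05800073e-02],
       [ 9.99999810e-01, -3.26029744e-04,  5.23995623e-04,
         8.97888760e-04],
       [-6.00095801e-04, -3.15503644e-01,  9.48924175e-01,
        -1.41513362e-01],
       [ 0.00000000e+00,  0.00000000e+00,  0.00000000e+00,
         1.00000000e+00]])}
```

View pics/top0.png

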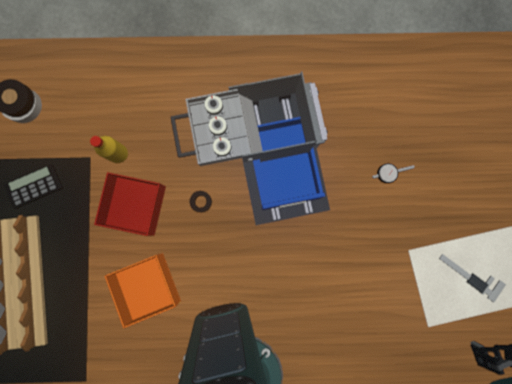

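View pics/scene0.png

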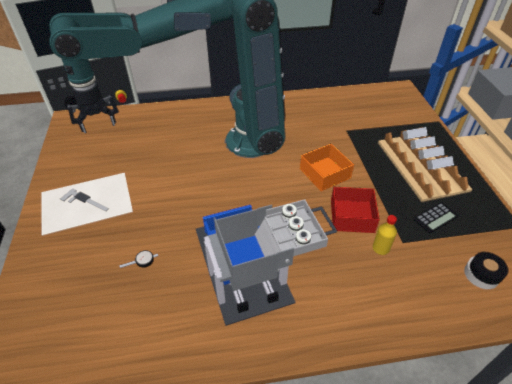

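View pics/wrist0.png

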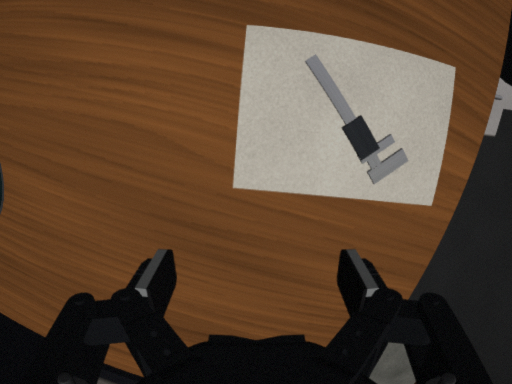

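Top view: rollers at (213,104), (218,125), (222,146); handle bar at about (175,137); red tin (131,204), orange decoy (143,290), tape (200,202), blue box (287,180). Now for the measurements.

```bash
cat > h.py <<'E'
import numpy as np,cv2
from rig import telemetry, snapshot, camera_model
def world(name,uv,d=None,z=None):
    m=camera_model(name);K,R,t=m["intrinsics"],m["R"],m["t"]
    r=np.linalg.inv(K)@np.array([uv[0],uv[1],1.]);C=-R.T@t;w=R.T@r
    s=d if z is None else (z-C[2])/w[2]
    return C+s*w
def cloud(name,d):
    m=camera_model(name);K,R,t=m["intrinsics"],m["R"],m["t"]
    v,u=np.mgrid[:384,:512];P=np.stack([(u-K[0,2])/K[0,0]*d,(v-K[1,2])/K[1,1]*d,d],-1)
    return (P-t)@R
def Q(q):
    from scipy.spatial.transform import Rotation as Ro
    return Ro.from_quat(q).as_matrix()
E
python3 - <<'E'
from h import *
np.set_printoptions(precision=4,suppress=True)
p=np.load("top0i.npy");d=np.load("top0.npy");X=cloud("top",d)
big=cv2.resize(p[60:240,80:340],None,fx=3,fy=3,interpolation=cv2.INTER_CUBIC);cv2.imwrite("pics/topz.png",big[:,:,::-1])
hsv=cv2.cvtColor(p,cv2.COLOR_RGB2HSV)
# wheels
w=(hsv[...,1]<40)&(hsv[...,2]>200);w[:, :195]=0;w[:,240:]=0;w[:90]=0;w[165:]=0
n,l,s,c=cv2.connectedComponentsWithStats(w.astype(np.uint8))
for i in range(1,n):
    if s[i,4]>15: print("wheel",s[i],c[i],X[l==i].mean(0), np.median(X[l==i][:,2]))
def rect(mask,name):
    P=X[mask][:,:2].astype(np.float32)
    print(name,mask.sum(),cv2.minAreaRect(P),np.percentile(X[mask][:,2],[2,50,98]))
red=((hsv[...,0]<4)|(hsv[...,0]>174))&(hsv[...,1]>150);red[:170]=0;red[:,:90]=0;red[:,170:]=0
rect(red,"tin")
zz=X[...,2]; rect(red&(zz>.06),"tinrim")
blue=(hsv[...,0]>105)&(hsv[...,0]<125)&(hsv[...,1]>150)
rect(blue,"blue"); rect(blue&(zz>.075),"blue hi")
hi=blue&(zz>.09); print(np.argwhere(hi)[:,::-1].min(0),np.argwhere(hi)[:,::-1].max(0)); rect(hi,"front")
for nm,r in (("tape",(185,215,185,217)),("oil",(85,130,130,165))):
    m=np.zeros(zz.shape,bool);m[r[2]:r[3],r[0]:r[1]]=1;m&=zz>.012;rect(m,nm)
m=np.zeros(zz.shape,bool);m[105:165,165:187]=1;m&=zz>.05;rect(m,"handle")
m=np.zeros(zz.shape,bool);m[60:170,165:335]=1;rect(m&(zz>.19),"chutetop");rect(m&(zz>.05),"all")
E
```

```text
wheel [205  96  17  16  86] [212.9419 103.9186] [0.6711 0.0447 0.2086] 0.20851506934398234
wheel [209 117  17  16  96] [217.2292 124.5312] [0.6237 0.0356 0.2085] 0.2090381029970873
wheel [213 138  17  16  95] [221.6526 145.6   ] [0.5755 0.0263 0.2092] 0.2092815085311052
tin 2582 ((0.4316428303718567, 0.15606054663658142), (0.40072062611579895, 0.13396349549293518), 77.33943176269531) [0.0006 0.0048 0.0707]
tinrim 225 ((0.4316428303718567, 0.15606054663658142), (0.40072062611579895, 0.13396349549293518), 77.33943176269531) [0.061  0.0687 1.004 ]
blue 3787 ((0.5505462288856506, -0.1051226556301117), (0.26750871539115906, 0.21295669674873352), 16.29556655883789) [0.03   0.0341 0.0993]
blue hi 686 ((0.5356647372245789, -0.11134275794029236), (0.2569447457790375, 0.1905481070280075), 10.250901222229004) [0.0795 0.0871 0.4034]
[254 133] [324 208]
front 303 ((0.49515414237976074, -0.10991184413433075), (0.15379537642002106, 0.19486156105995178), 17.68865203857422) [0.0921 0.098  1.004 ]
tape 289 ((0.42685824632644653, 0.05126193165779114), (0.187162846326828, 0.05827900022268295), 52.05139923095703) [0.0173 0.0217 0.2615]
oil 684 ((0.5077499747276306, 0.15081824362277985), (0.44631776213645935, 0.05535656958818436), 61.64508819580078) [0.0172 0.0993 0.1525]
handle 267 ((0.5138992667198181, 0.06635064631700516), (0.3169374465942383, 0.06584182381629944), 29.554792404174805) [0.1792 0.184  0.1879]
chutetop 2054 ((0.5580655336380005, -0.05255676805973053), (0.3219110071659088, 0.27021467685699463), 10.280614852905273) [0.1911 0.2073 1.004 ]
all 8206 ((0.6187025308609009, -0.05667293071746826), (0.31801968812942505, 0.3593534529209137), 41.435081481933594) [0.0784 0.1697 0.2166]
```

View pics/topz.png

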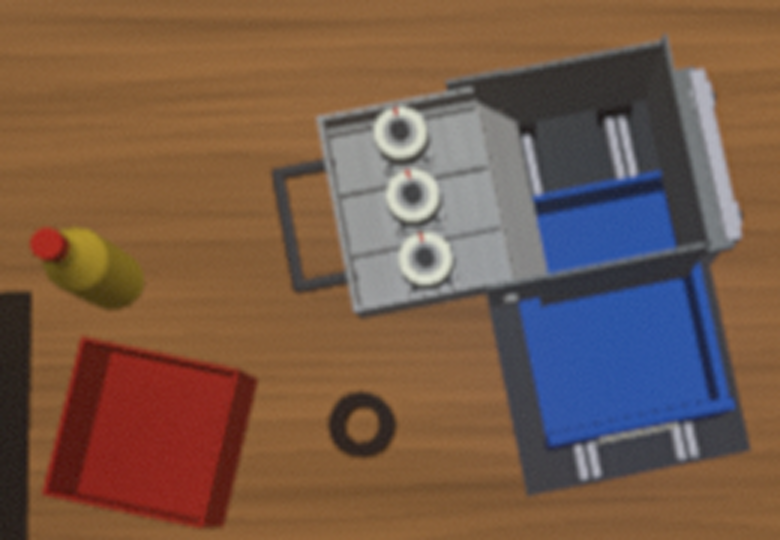

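```bash
python3 - <<'E'
from h import *
np.set_printoptions(precision=4,suppress=True)
p=np.load("top0i.npy");d=np.load("top0.npy");X=cloud("top",d);zz=np.where(d>0,X[...,2],-1)
hsv=cv2.cvtColor(p,cv2.COLOR_RGB2HSV)
blue=(hsv[...,0]>105)&(hsv[...,0]<125)&(hsv[...,1]>150)
def rect(m,n):
    m=m.astype(np.uint8);k,l,s,c=cv2.connectedComponentsWithStats(m)
    i=1+s[1:,4].argmax();q=l==i;P=X[q][:,:2].astype(np.float32)
    print(n,q.sum(),cv2.minAreaRect(P),cv2.boxPoints(cv2.minAreaRect(P)).tolist(),X[q][:,2].mean())
box=np.zeros(zz.shape,bool)
def win(a,b,c,e):
    m=box.copy();m[c:e,a:b]=1;return m
rect(blue&(zz>.09)&(zz<.12)&win(250,330,185,215),"front")
rect(win(165,188,105,165)&(zz>.17)&(zz<.2),"handle")
red=((hsv[...,0]<4)|(hsv[...,0]>174))&(hsv[...,1]>150)
rect(red&win(90,170,170,240)&(zz>.055)&(zz<.09),"tinrim")
rect(red&win(90,170,170,240)&(zz>-.01)&(zz<.09),"tin")
rect(win(185,217,185,217)&(zz>.012)&(zz<.04),"tape")
rect(win(85,132,130,166)&(zz>.03)&(zz<.2),"oil")
rect(win(180,340,65,170)&(zz>.15),"pan+chute")
rect(win(180,245,65,170)&(zz>.160)&(zz<.18),"panfloor")
rect(win(180,260,65,170)&(zz>.192)&(zz<.206),"panwall")
# per-row handle & front profile
s=np.array([.982,.189]);y=np.array([-.189,.982])
w=np.array([[.5755,.0263],[.6237,.0356],[.6711,.0447]]);print("wheels st",w@s,w@y)
q=win(165,188,105,165)&(zz>.17)&(zz<.2);P=X[q][:,:2];print("handle st y",np.percentile(P@y,[1,10,25,50,90,99]),np.percentile(P@s,[1,50,99]))
q=win(180,260,65,170)&(zz>.192)&(zz<.204);P=X[q][:,:2];print("wall st",np.percentile(P@y,[1,5,50,95,99]),np.percentile(P@s,[1,50,99]))
q=win(250,340,65,170)&(zz>.204)&(zz<.218);P=X[q][:,:2];print("chute top st",np.percentile(P@y,[1,5,50,95,99]),np.percentile(P@s,[1,5,50,95,99]))
q=blue&(zz>.09)&(zz<.12)&win(250,330,185,215);P=X[q][:,:2];print("front st",np.percentile(P@y,[1,5,50,95,99]),np.percentile(P@s,[1,5,50,95,99]))
# floor profile through mid lane
for v,u in [(131,192),(130,200),(127,230),(126,236),(125,240),(124,245)]: print(u,v,X[v,u],X[v,u,:2]@y)
E
```

```text
front 250 ((0.45866090059280396, -0.14140990376472473), (0.011195915751159191, 0.15854805707931519), 10.109057426452637) [[0.43923547863960266, -0.06434913724660873], [0.46706423163414, -0.22043581306934357], [0.47808632254600525, -0.21847066283226013], [0.4502575695514679, -0.062383994460105896]] 0.09792241562678769
handle 273 ((0.608323335647583, 0.1260284185409546), (0.037637948989868164, 0.10315568745136261), 89.83543395996094) [[0.5566916465759277, 0.10735766589641571], [0.6598469018936157, 0.10706137120723724], [0.6599550247192383, 0.14469917118549347], [0.5567997694015503, 0.14499546587467194]] 0.18373341349185746
tinrim 125 ((0.4754449129104614, 0.3478858768939972), (0.00786865595728159, 0.13265332579612732), 75.41030883789062) [[0.4102659225463867, 0.3607857823371887], [0.5386418104171753, 0.3273710608482361], [0.5406239032745361, 0.33498597145080566], [0.41224801540374756, 0.3684006929397583]] 0.06556436804185287
tin 2525 ((0.4604359269142151, 0.2826941907405853), (0.13966232538223267, 0.13425438106060028), 76.7271728515625) [[0.379069447517395, 0.23013997077941895], [0.509
[... 1725 characters left out ...]
0.6192 0.6675] [-0.0829 -0.0829 -0.0829]
handle st y [-0.019  -0.0064  0.0066  0.014   0.0199  0.0219] [0.5697 0.627  0.6684]
wall st [-0.1901 -0.1671 -0.0793 -0.0237 -0.0228] [0.5367 0.6481 0.6965]
chute top st [-0.2929 -0.292  -0.2783 -0.163  -0.1462] [0.5353 0.5359 0.6017 0.697  0.6978]
front st [-0.3027 -0.2969 -0.2273 -0.1538 -0.1479] [0.4179 0.4192 0.424  0.4286 0.4293]
192 131 [0.6121 0.0932 0.2006] -0.024129996172495012
200 130 [0.6225 0.0796 0.1702] -0.03944539188533118
230 127 [0.6285 0.0095 0.1697] -0.10942934728698628
236 126 [ 0.6308 -0.0045  0.1691] -0.12366477426012958
240 125 [ 0.6335 -0.0139  0.1675] -0.13336610752022318
245 124 [ 0.6366 -0.0256  0.1641] -0.14548098552286656
```

Emit:
{"name": "arm_command", "arguments": {
  "motion": [
    [[34.8,-28.8,0,-83.6,0],[34.8,-28.8,0,-83.6,0],[34.8,-28.8,0,-83.6,0],[34.8,-28.8,0,-83.6,0],[34.8,-28.8,0,-83.6,0],[34.8,-28.8,0,-83.6,0],[34.8,-28.8,0,-83.6,0],[34.8,-28.8,0,-83.6,0],[34.8,-28.8,0,-83.6,0],[34.8,-28.8,0,-83.6,0],[34.8,-28.8,0,-83.6,0],[34.8,-28.8,0,-83.6,0],[34.8,-28.8,0,-83.6,0],[34.8,-28.8,10,-83.6,0],[34.8,-28.8,10,-83.6,0],[34.8,-28.8,10,-83.6,0],[34.8,-28.8,10,-83.6,0]]
  ]
}}

```text
time_s: 1.57
tcp_pos: [0.4045, -0.1503, 0.1256]
orientation: [0.643, 0.766, -0.001, -0.006]
wrist_force: [-0.9, 0.5, -0.5]
gripper_width: 0.0
```

Emit:
{"name": "arm_command", "arguments": {
  "motion": [
    [[0,0,3.5,0,0],[0,0,7,0,0],[0,0,7,0,0],[0,1,7,0,0],[0,2,7,0,0],[0,3,7,0,0],[0,4,7,0,0],[0,5,7,0,0],[0,5,7,0,0]]
  ]
}}

```text
time_s: 2.32
tcp_pos: [0.4609, -0.1423, 0.0628]
orientation: [0.641, 0.768, 0.001, 0.002]
wrist_force: [0.8, 0.8, 1.8]
gripper_width: -0.001
```

```bash
cat >> h.py <<'E'
def shot(n,f,crop=None,k=1):
    p,d=snapshot(n);q=p
    if crop: a,b,c,e=crop;q=p[c:e,a:b]
    if k!=1: q=cv2.resize(q,None,fx=k,fy=k,interpolation=cv2.INTER_CUBIC)
    cv2.imwrite(f"pics/{f}.png",q[:,:,::-1]);return p,d
E
python3 - <<'E'
from h import *
s=telemetry.sense();print(s['tcp_pos'],s['wrist_force'])
shot("scene","s1",(170,350,130,330),3);shot("top","t1",(160,350,60,240),3)
E
```

```text
[ 0.46094964 -0.14234886  0.06282641] [0.8442718  0.8197243  1.83857125]
```

View pics/s1.png

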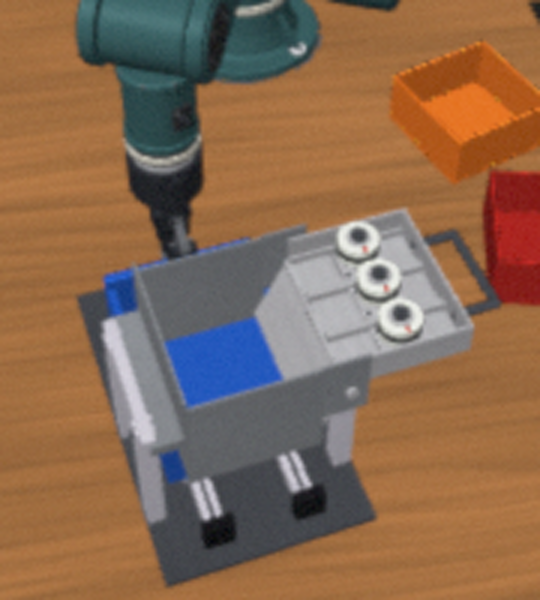

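View pics/t1.png

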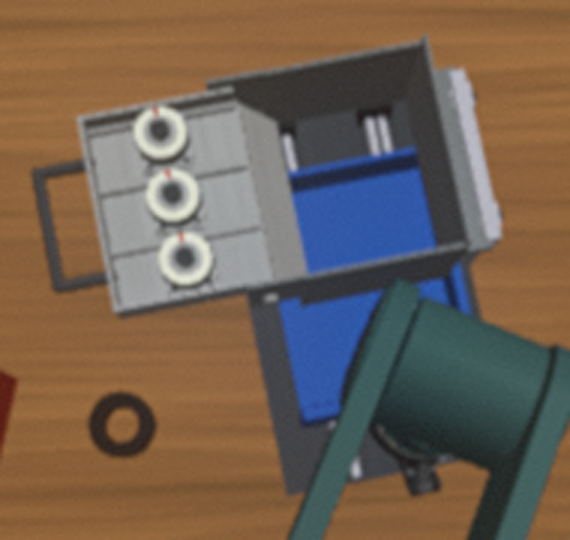

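Emit:
{"name": "arm_command", "arguments": {
  "motion": [
    [[0,1,0,0,0],[0,2,0,0,0],[0,3,0,0,0],[0,4,0,0,0],[0,4.4,0,0,0],[0,4.4,0,0,0]]
  ]
}}

```text
time_s: 2.92
tcp_pos: [0.5028, -0.1342, 0.0612]
orientation: [0.641, 0.768, 0.001, 0.001]
wrist_force: [0.4, -0.1, 0.6]
gripper_width: 0.001
```

Emit:
{"name": "arm_command", "arguments": {
  "motion": [
    [[0,0.3,0,0,0],[0,0.5,0,0,0],[0,0.5,0,0,0]]
  ]
}}

```text
time_s: 3.17
tcp_pos: [0.5062, -0.1337, 0.0612]
orientation: [0.641, 0.767, 0.0, 0.0]
wrist_force: [-0.9, -0.5, 0.3]
gripper_width: -0.001
```

```bash
python3 - <<'E'
from h import *
shot("scene","s2",(170,350,130,330),3)
E
```

```text
(no output)
```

View pics/s2.png

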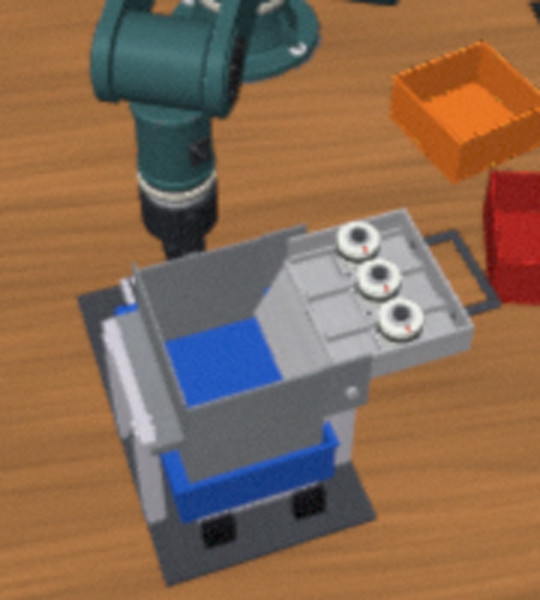

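The box is close to the rubber stops at (220,528) and (308,500) but there is no contact force yet. I'll go on in small steps.

Emit:
{"name": "arm_command", "arguments": {
  "motion": [
    [[0,0.3,0,0,0],[0,0.6,0,0,0],[0,0.6,0,0,0]]
  ]
}}

```text
time_s: 3.47
tcp_pos: [0.5078, -0.1333, 0.0612]
orientation: [0.641, 0.767, -0.004, -0.004]
wrist_force: [-15.2, -1.9, 8.4]
gripper_width: -0.002
```

Emit:
{"name": "arm_command", "arguments": {
  "motion": [
    [[0,0.3,0,0,0],[0,0.3,0,0,0]]
  ]
}}

```text
time_s: 3.63
tcp_pos: [0.5077, -0.1333, 0.0613]
orientation: [0.641, 0.767, -0.006, -0.006]
wrist_force: [-23.4, -3.3, 14.1]
gripper_width: -0.005
```

Emit:
{"name": "arm_command", "arguments": {
  "motion": [
    [[0,0.3,0,0,0],[0,0.3,0,0,0]]
  ]
}}

```text
time_s: 3.8
tcp_pos: [0.5076, -0.1333, 0.0613]
orientation: [0.641, 0.767, -0.009, -0.009]
wrist_force: [-32.7, -4.9, 19.5]
gripper_width: 0.001
```

Emit:
{"name": "arm_command", "arguments": {
  "motion": [
    [[0,-2,0,0,0],[0,-4,0,0,0],[0,-4,-4,0,0],[0,-4,-8,0,0],[0,-4,-12,0,0],[0,-4,-16,0,0.4],[0,-4,-20,0,0.75],[0,-4,-21,7,0.75],[7,4,-21,45,0.75],[14.5,8.6,-21,89.7,0.75],[14.5,8.6,-21,89.7,0.75],[14.5,8.6,-21,89.7,0.75],[14.5,8.6,-21,89.7,0.75],[14.5,8.6,-21,89.7,0.75],[14.5,8.6,-21,89.7,0.75],[14.5,8.6,-21,89.7,0.75],[14.5,8.6,-21,89.7,0.75],[14.5,8.6,-21,89.7,0.75],[14.5,8.6,-21,89.7,0.75],[14.5,8.6,-21,89.7,0.75]]
  ]
}}

```text
time_s: 5.47
tcp_pos: [0.5773, 0.0269, 0.2716]
orientation: [0.996, 0.089, 0.001, -0.0]
wrist_force: [-0.2, -0.2, 0.2]
gripper_width: 0.751
```

```bash
python3 - <<'E'
from h import *
s=telemetry.sense();print(s['tcp_pos'],s['wrist_force'],s['moment'],s['q']);R=Q(s['orientation']);print(R.round(3))
shot("wrist","w3");shot("scene","s3",(170,350,130,330),3)
for w in ([.5755,.0263,.1835],[.6237,.0356,.1835],[.6711,.0447,.1835]): print((R.T@(np.array(w)-s['tcp_pos'])*100).round(2))
E
```

```text
[0.5772725  0.02685396 0.27157641] [-0.18511974 -0.20850983  0.16159491] [ 0.03558338 -0.02045196 -0.04583147] [-5.19639440e-02  1.44267787e-01  1.22880801e+00  6.32638624e-04
  1.76635124e+00  1.34049780e+00]
[[ 0.984  0.178  0.002]
 [ 0.178 -0.984  0.001]
 [ 0.002 -0.    -1.   ]]
[-0.2   0.02  8.81]
[ 4.7  -0.04  8.82]
[ 9.53 -0.09  8.83]
```

View pics/w3.png

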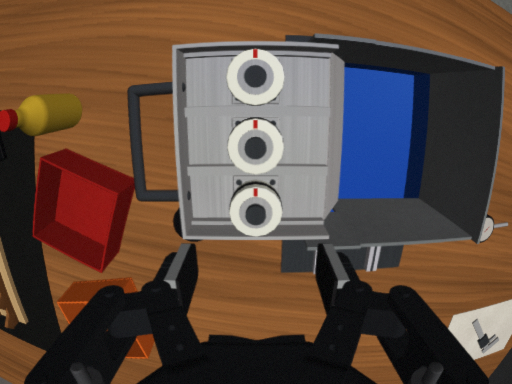

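View pics/s3.png

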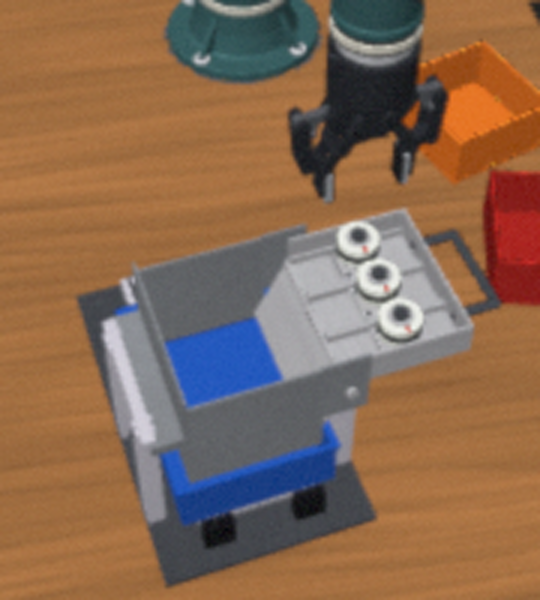

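Emit:
{"name": "arm_command", "arguments": {
  "motion": [
    [[-0.2,0,4,0,0.75],[-0.2,0,7.5,0,0.75],[-0.2,0,9.2,0,0.75],[-0.2,0,9.2,0,0.75],[-0.2,0,9.2,0,0.35],[-0.2,0,9.2,0,0.35],[-0.2,0,9.2,0,0.35],[-0.2,0,9.2,0,0.35],[-0.2,0,9.2,0,0.35],[-0.2,0,9.2,0,0.35]]
  ],
  "grip_force": 40
}}

```text
time_s: 6.4
tcp_pos: [0.5759, 0.0261, 0.1817]
orientation: [0.996, 0.092, 0.002, 0.0]
wrist_force: [1.3, -0.0, 5.1]
gripper_width: 0.455
```

```bash
python3 - <<'E'
from h import *
s=telemetry.sense();print(s['tcp_pos'],s['wrist_force'],s['moment'],s['gripper_width'])
E
```

```text
[0.57587565 0.02610741 0.18171677] [ 1.3053311  -0.03170487  5.06433263] [ 0.01092348 -0.05350554  0.03747851] 0.4553349773152865
```

Emit:
{"name": "arm_command", "arguments": {
  "motion": [
    [[0,0,0,6,0.35],[0,0,0,12,0.35],[0,0,0,18,0.35],[0,0,0,22,0.35],[0,0,0,22,0.35],[0,0,0,22,0.35]]
  ]
}}

```text
time_s: 6.9
tcp_pos: [0.5758, 0.0263, 0.1817]
orientation: [0.995, -0.099, 0.002, -0.0]
wrist_force: [1.3, 0.2, 5.1]
gripper_width: 0.449
```

```bash
python3 - <<'E'
from h import *
s=telemetry.sense();print(s['tcp_pos'],s['wrist_force'],s['moment'],s['gripper_width'],s['q'][5],s['joint_torque'][5])
shot("scene","s4",(220,350,180,270),4)
E
```

```text
[0.57579282 0.0262831  0.18172868] [1.34345741 0.18767985 5.14069702] [-0.0245387  -0.06086729  0.40731792] 0.44852460170599456 1.7162717952680453 0.45242867432534695
```

View pics/s4.png

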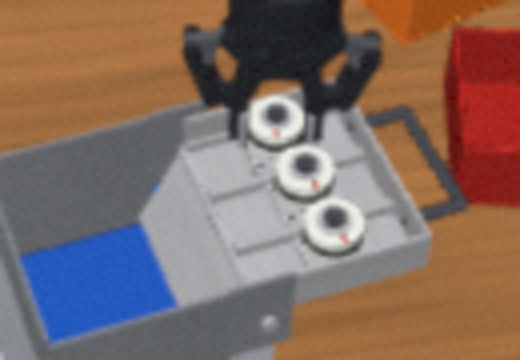

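Twisting the near wheel by 22° gave about 0.37 N m, which fits binding. I'll test the middle wheel for comparison.

Emit:
{"name": "arm_command", "arguments": {
  "motion": [
    [[0,0,0,-7,0.35],[0,0,0,-14,0.35],[0,0,0,-22,0.35],[0,0,0,-22,0.35],[0,0,0,-22,0.75],[0,0,0,-22,0.75],[0,0,-4,-22,0.75],[0,0,-4,-22,0.75],[2.5,0,-4,-22,0.75],[4.9,0,-4,-22,0.75],[4.9,0,-4,-22,0.75]]
  ]
}}

```text
time_s: 7.87
tcp_pos: [0.6254, 0.0155, 0.2182]
orientation: [0.996, 0.091, 0.001, 0.0]
wrist_force: [-2.0, -0.5, -1.7]
gripper_width: 0.753
```

```bash
python3 - <<'E'
from h import *
s=telemetry.sense();R=Q(s['orientation']);print(s['tcp_pos'],s['wrist_force'],s['moment'])
shot("wrist","w5");shot("scene","s5",(220,350,180,270),4)
for w in ([.5755,.0263,.180],[.6237,.0356,.180],[.6711,.0447,.18]): print((R.T@(np.array(w)-s['tcp_pos'])*100).round(2))
E
```

```text
[0.62542642 0.01546425 0.2182047 ] [-2.00490035 -0.46869951 -1.68493555] [-0.05954825  0.00777452  0.01165911]
[-4.72 -1.98  3.81]
[ 0.19 -2.01  3.82]
[ 5.02 -2.05  3.83]
```

View pics/w5.png

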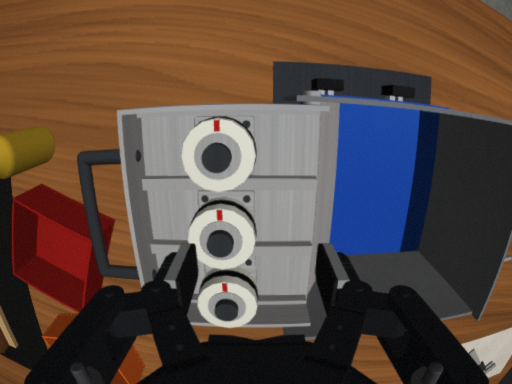

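View pics/s5.png

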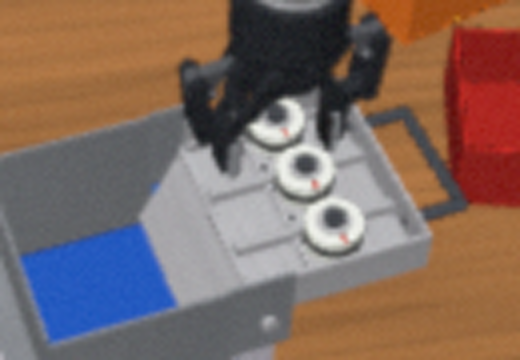

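The near wheel's mark is back at its start. My 4.9 cm shift used the twisted axes, so I'm 2 cm off in y; I'll correct that and test the middle wheel.

Emit:
{"name": "arm_command", "arguments": {
  "motion": [
    [[0.2,-2.0,0,0,0.75],[0.2,-2.0,0,0,0.75],[0.2,-2.0,2.5,0,0.75],[0.2,-2.0,3.8,0,0.75],[0.2,-2.0,3.8,0,0.35],[0.2,-2.0,3.8,0,0.35],[0.2,-2.0,3.8,0,0.35],[0.2,-2.0,3.8,0,0.35],[0.2,-2.0,3.8,0,0.35]]
  ]
}}

```text
time_s: 8.72
tcp_pos: [0.6212, 0.0363, 0.1821]
orientation: [0.996, 0.092, 0.001, 0.0]
wrist_force: [-0.2, -0.2, -1.7]
gripper_width: 0.453
```

```bash
python3 - <<'E'
from h import *
s=telemetry.sense();print(s['tcp_pos'],s['wrist_force'],s['moment'],s['gripper_width'])
E
```

```text
[0.62117489 0.03630082 0.18212667] [-0.17369046 -0.15401297 -1.72518786] [ 0.01013808  0.07251561 -0.00360262] 0.4527395114939313
```

Emit:
{"name": "arm_command", "arguments": {
  "motion": [
    [[0,0,0,6,0.35],[0,0,0,12,0.35],[0,0,0,18,0.35],[0,0,0,22,0.35],[0,0,0,22,0.35],[0,0,0,22,0.35]]
  ]
}}

```text
time_s: 9.22
tcp_pos: [0.6211, 0.0364, 0.1817]
orientation: [0.995, -0.099, 0.0, 0.0]
wrist_force: [0.8, -0.0, -2.1]
gripper_width: 0.454
```

```bash
python3 - <<'E'
from h import *
s=telemetry.sense();print(s['tcp_pos'],s['wrist_force'],s['moment'],s['gripper_width'],s['q'][5],s['joint_torque'][5])
E
```

```text
[0.62108283 0.03643278 0.18167375] [ 8.21279082e-01 -7.03317437e-04 -2.08262148e+00] [0.01018491 0.00401088 0.04336697] 0.4536584937980743 1.7361222756447565 0.06741317454725504
```

The middle wheel gave about 0.05 N m, so it runs free and the near one binds. I'll untwist, release, and grip the near roller.

Emit:
{"name": "arm_command", "arguments": {
  "motion": [
    [[0,0,0,-7,0.35],[0,0,0,-14,0.35],[0,0,0,-22,0.35],[0,0,0,-22,0.35],[0,0,0,-22,0.75],[0,0,0,-22,0.75],[0,0,-4,-22,0.75],[0,0,-6,-22,0.75],[0,0,-6,-22,0.75]]
  ]
}}

```text
time_s: 9.97
tcp_pos: [0.6231, 0.0364, 0.2484]
orientation: [0.996, 0.091, 0.006, 0.001]
wrist_force: [1.2, -0.0, 0.7]
gripper_width: 0.749
```

```bash
python3 - <<'E'
from h import *
s=telemetry.sense();R=Q(s['orientation']);print(s['tcp_pos'])
shot("top","t6",(160,350,60,240),3)
for w in ([.5755,.0263,.180],[.6237,.0356,.180],[.6711,.0447,.18]): print((R.T@(np.array(w)-s['tcp_pos'])*100).round(2))
E
```

```text
[0.62313046 0.03643629 0.24838164]
[-4.95  0.11  6.78]
[-0.04  0.07  6.84]
[4.79 0.04 6.89]
```

View pics/t6.png

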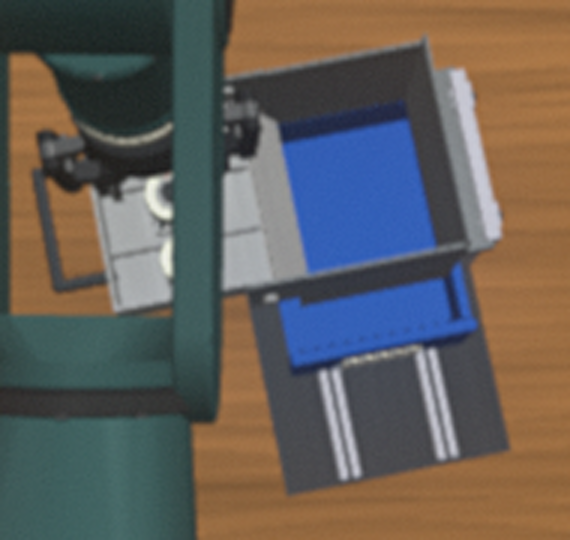

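Emit:
{"name": "arm_command", "arguments": {
  "motion": [
    [[-3,0,0,0,0.75],[-4.9,0,0,0,0.75],[-4.9,0,3,0,0.75],[-4.9,0,6,0,0.75],[-4.9,0,6.8,0,0.75],[-4.9,0,6.8,0,0.35],[-4.9,0,6.8,0,0.35],[-4.9,0,6.8,0,0.35],[-4.9,0,6.8,0,0.35],[-4.9,0,6.8,0,0.35],[-4.9,0,4.8,0,0.35],[-4.9,0,1,0,0.35],[-4.9,0,-3,0,0.35],[-4.9,0,-3,0,0.35]]
  ],
  "grip_force": 50
}}

```text
time_s: 11.18
tcp_pos: [0.5762, 0.0274, 0.2826]
orientation: [0.996, 0.092, 0.009, 0.001]
wrist_force: [0.5, 0.4, 1.2]
gripper_width: 0.455
```

```bash
python3 - <<'E'
from h import *
s=telemetry.sense();R=Q(s['orientation']);print(s['tcp_pos'],s['wrist_force'],s['gripper_width'])
shot("scene","s7",(200,420,100,290),3);shot("wrist","w7")
for w in ([.4604,.2827,.2],): print((R.T@(np.array(w)-s['tcp_pos'])*100).round(2))
E
```

```text
[0.57618545 0.0274084  0.2825543 ] [0.46225987 0.42869192 1.24865909] 0.45530109401746693
[ -6.85 -27.26   8.01]
```

View pics/s7.png

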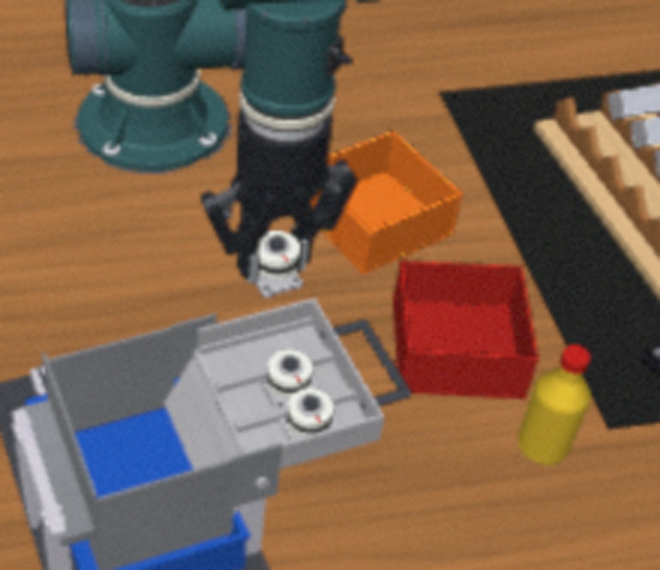

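View pics/w7.png

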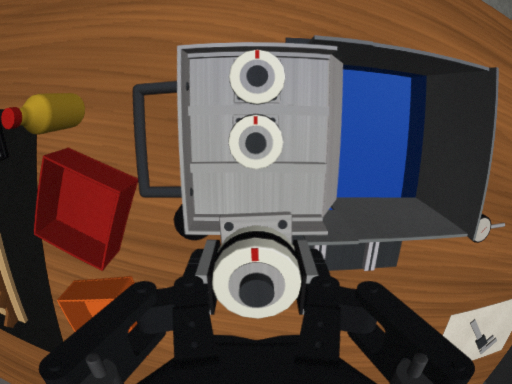

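Emit:
{"name": "arm_command", "arguments": {
  "motion": [
    [[-6.8,-27.3,0,23,0.35],[-6.8,-27.3,0,23,0.35],[-6.8,-27.3,0,23,0.35],[-6.8,-27.3,0,23,0.35],[-6.8,-27.3,0,23,0.35],[-6.8,-27.3,0,23,0.35],[-6.8,-27.3,0,23,0.35],[-6.8,-27.3,0,23,0.35],[-6.8,-27.3,0,23,0.35],[-6.8,-27.3,0,23,0.35],[-6.8,-27.3,8,23,0.35],[-6.8,-27.3,15,23,0.35],[-6.8,-27.3,15,23,0.35],[-6.8,-27.3,15,23,0.35],[-6.8,-27.3,15,23,0.35]]
  ]
}}

```text
time_s: 12.53
tcp_pos: [0.4518, 0.2793, 0.1127]
orientation: [0.994, -0.11, -0.007, 0.005]
wrist_force: [-0.9, -0.4, -3.5]
gripper_width: 0.455
```

```bash
python3 - <<'E'
from h import *
s=telemetry.sense();R=Q(s['orientation']);print(s['tcp_pos'],s['wrist_force'],s['gripper_width'])
shot("scene","s8",(200,420,100,290),3);shot("wrist","w8")
for w in ([.4604,.2827,.02],): print((R.T@(np.array(w)-s['tcp_pos'])*100).round(2))
E
```

```text
[0.45178635 0.27932024 0.11266633] [-0.92625997 -0.36981665 -3.47860471] 0.4548783281531818
[ 0.88 -0.62  9.25]
```

View pics/s8.png

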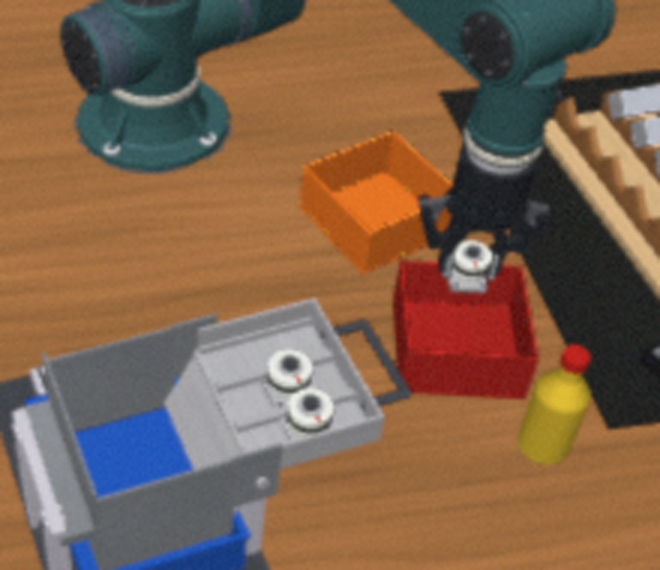

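View pics/w8.png

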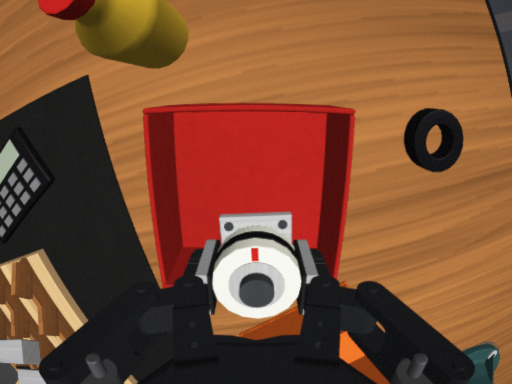

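```bash
cat >> h.py <<'E'
def wristpt(uv,z,s):
    m=camera_model("wrist");K=m["intrinsics"];T=m["T_tool_cam"]
    a=np.array([uv[0]-K[0,2],uv[1]-K[1,2]]);r=np.linalg.norm(a);th=r/K[0,0]
    c=np.r_[a/r*np.sin(th),np.cos(th)];R=Q(s['orientation'])
    w=R@T[:3,:3]@c;C=s['tcp_pos']+R@T[:3,3];return C+(z-C[2])/w[2]*w
E
python3 - <<'E'
from h import *
s=telemetry.sense();R=Q(s['orientation'])
a=wristpt((145,107),.07,s);b=wristpt((355,107),.07,s);m=(a+b)/2
print(a,b,np.linalg.norm(a-b),"centre",m-R[:,0]*.07)
E
```

```text
[0.54882326 0.33580697 0.07      ] [0.51791794 0.20010085 0.07      ] 0.13918078057134295 centre [0.4650482  0.28318655 0.07012636]
```

Tin width reads 139 mm, and the centre at (0.465, 0.283) agrees with the top view. I'll lower the roller and release it.

Emit:
{"name": "arm_command", "arguments": {
  "motion": [
    [[1.1,-0.6,0,0,0.35],[1.1,-0.6,3,0,0.35],[1.1,-0.6,6,0,0.35],[1.1,-0.6,8,0,0.35],[1.1,-0.6,9,0,0.35],[1.1,-0.6,9,0,0.35],[1.1,-0.6,9,0,0.7],[1.1,-0.6,9,0,0.7],[1.1,-0.6,9,0,0.7],[1.1,-0.6,6,0,0.7],[1.1,-0.6,2,0,0.7],[1.1,-0.6,-2,0,0.7],[1.1,-0.6,-6,0,0.7],[1.1,-0.6,-10,0,0.7],[1.1,-0.6,-13,0,0.7],[1.1,-0.6,-13,-23,0.5],[1.1,-0.6,-13,-23,0.5],[1.1,-0.6,-13,-23,0.5],[1.1,-0.6,-13,-23,0.5],[1.1,-0.6,-13,-23,0.5]]
  ]
}}

```text
time_s: 14.3
tcp_pos: [0.4682, 0.2871, 0.2535]
orientation: [0.996, 0.092, 0.002, -0.001]
wrist_force: [1.1, 0.2, 0.6]
gripper_width: 0.497
```

```bash
python3 - <<'E'
from h import *
s=telemetry.sense();R=Q(s['orientation']);print(s['tcp_pos'],s['wrist_force'],s['gripper_width'],R.round(3))
shot("scene","s9",(200,420,100,290),3);shot("wrist","w9")
p,d=shot("top","t9",(80,340,60,240),3);np.save("t9.npy",d);np.save("t9i.npy",p)
print((R.T@(np.array([.606,.1334,.25])-s['tcp_pos'])*100).round(2))
E
```

```text
[0.46822551 0.28712758 0.25349213] [1.08190683 0.21604524 0.55404848] 0.49672208527031825 [[ 0.983  0.184  0.003]
 [ 0.184 -0.983  0.002]
 [ 0.004 -0.001 -1.   ]]
[10.72 17.64  0.37]
```

View pics/w9.png

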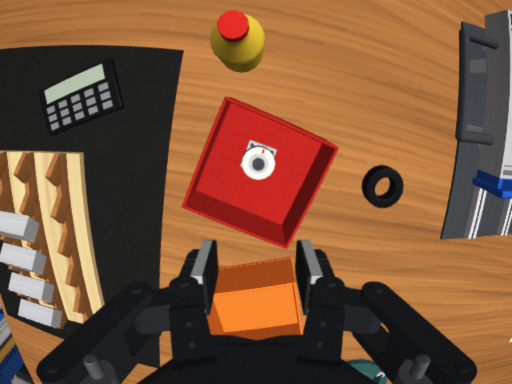

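View pics/t9.png

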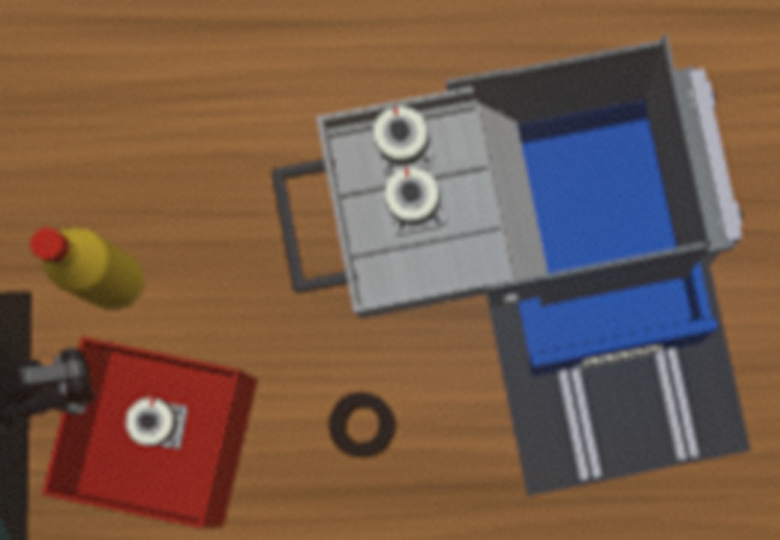

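The roller is in the tin, two rollers remain in the pan and the box looks home. I'll check the box travel and refine the handle.

```bash
python3 - <<'E'
from h import *
np.set_printoptions(precision=4,suppress=True)
p=np.load("t9i.npy");d=np.load("t9.npy");X=cloud("top",d);zz=np.where(d>0,X[...,2],-1)
hsv=cv2.cvtColor(p,cv2.COLOR_RGB2HSV)
blue=(hsv[...,0]>105)&(hsv[...,0]<125)&(hsv[...,1]>150)
s=np.array([np.cos(.180),np.sin(.180)]);y=np.array([-s[1],s[0]])
m=np.zeros(zz.shape,bool);m[160:190,250:325]=1;m&=blue&(zz>.09)&(zz<.12)
P=X[m][:,:2]@s;print("front s",np.percentile(P,[2,50,98]))
m=np.zeros(zz.shape,bool);m[60:175,250:325]=1;m&=(zz>.2)&(zz<.22);P=X[m][:,:2]@s;print("chute",np.percentile(P,[0,1,2,50,98,99]))
m=np.zeros(zz.shape,bool);m[118:156,168:182]=1;m&=(zz>.17)&(zz<.2);P=X[m]
print("bar",np.median(P,0),np.percentile(P[:,:2]@y,[5,50,95]),np.percentile(P[:,:2]@s,[1,50,99]),len(P))
for uv in [(171.7+ .5,117.5),(179,156)]: print(world("top",uv,z=.182))
t=telemetry.sense();R=Q(t['orientation'])
print((R.T@(np.r_[s*(np.percentile(P[:,:2]@s,[1,99]).mean())+y*np.median(P[:,:2]@y),.25]-t['tcp_pos'])*100).round(2))
E
```

```text
front s [0.4888 0.4943 0.5378]
chute [0.5375 0.5378 0.5378 0.6138 0.6999 0.7002]
bar [0.6073 0.1328 0.1842] [0.0155 0.0224 0.0276] [0.5744 0.6212 0.6621] 183
[0.6498 0.1418 0.182 ]
[0.5594 0.1263 0.182 ]
[10.58 17.65  0.25]
```

The front face is 50 mm from the chute, so the box is home. Next is the handle.

Emit:
{"name": "arm_command", "arguments": {
  "motion": [
    [[2.5,4,0,0,0.35],[5,8,0,0,0.35],[7.5,12,0,0,0.35],[10,16,0,0,0.35],[10.6,17.6,0,0,0.35],[10.6,17.6,0,0,0.35],[10.6,17.6,0,0,0.35]]
  ]
}}

```text
time_s: 15.03
tcp_pos: [0.6053, 0.1313, 0.2506]
orientation: [0.996, 0.09, -0.001, -0.0]
wrist_force: [0.1, -0.1, 0.8]
gripper_width: 0.351
```

```bash
python3 - <<'E'
from h import *
s=telemetry.sense();R=Q(s['orientation']);print(s['tcp_pos'],s['wrist_force'],s['gripper_width'],R.round(3))
shot("wrist","w10");shot("scene","s10",(240,400,150,290),4)
print((R.T@(np.array([.606,.133,.17])-s['tcp_pos'])*100).round(2))
E
```

```text
[0.60533591 0.13127155 0.25063232] [ 0.14303258 -0.06992281  0.78864777] 0.3507884862905388 [[ 0.984  0.179 -0.001]
 [ 0.179 -0.984 -0.   ]
 [-0.001 -0.    -1.   ]]
[ 0.1  -0.16  8.06]
```

View pics/w10.png

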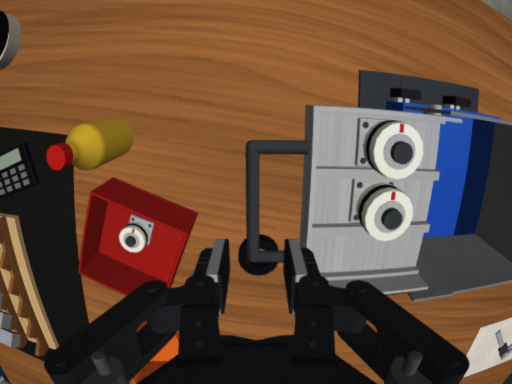

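View pics/s10.png

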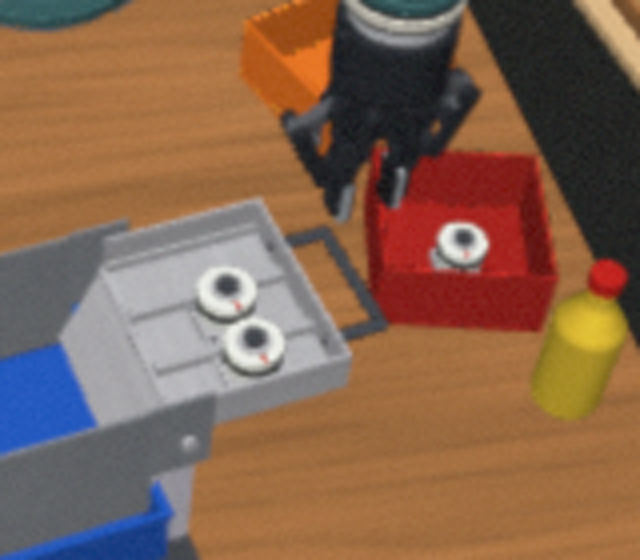

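Emit:
{"name": "arm_command", "arguments": {
  "motion": [
    [[0.1,-0.2,3,0,0.35],[0.1,-0.2,6,0,0.35],[0.1,-0.2,8,0,0.35],[0.1,-0.2,8,0,0.35],[0.1,-0.2,8,0,0.0],[0.1,-0.2,8,0,0.0],[0.1,-0.2,8,0,0.0],[0.1,-0.2,8,0,0.0],[0.1,-0.2,8,0,0.0]]
  ],
  "grip_force": 40
}}

```text
time_s: 15.88
tcp_pos: [0.6049, 0.1343, 0.1726]
orientation: [0.996, 0.092, 0.0, 0.001]
wrist_force: [-1.6, -4.4, -3.7]
gripper_width: 0.096
```

```bash
python3 - <<'E'
from h import *
s=telemetry.sense();R=Q(s['orientation']);print(s['tcp_pos'],s['wrist_force'],s['moment'],s['gripper_width'],R.round(3))
shot("scene","s11",(240,400,150,290),4)
E
```

```text
[0.60486226 0.13432669 0.17261576] [-1.61732498 -4.38025026 -3.66546353] [-0.77558522  0.28191994 -0.03159565] 0.09575138797223691 [[ 0.983  0.183  0.001]
 [ 0.183 -0.983 -0.003]
 [ 0.     0.003 -1.   ]]
```

View pics/s11.png

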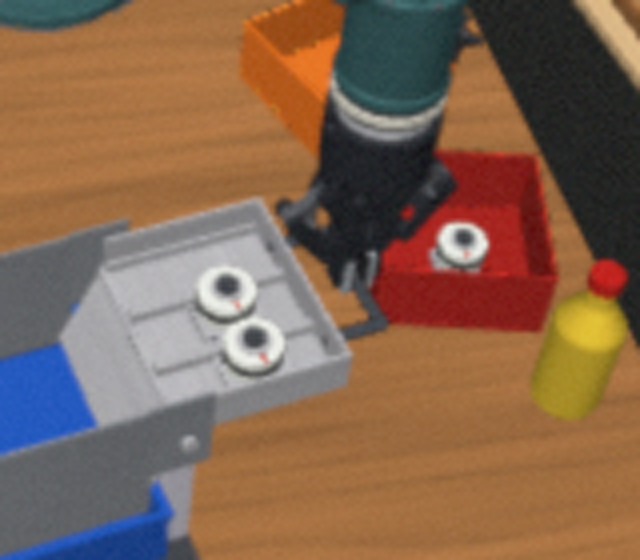

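Emit:
{"name": "arm_command", "arguments": {
  "motion": [
    [[0,0.1,-0.8,0,0],[0,0.22,-1.6,0,0],[0,0.4,-2.4,0,0],[0,0.6,-3.15,0,0],[0,0.6,-3.15,0,0]]
  ]
}}

```text
time_s: 16.35
tcp_pos: [0.606, 0.1282, 0.2055]
orientation: [0.996, 0.091, 0.0, 0.001]
wrist_force: [-2.0, -5.4, -6.3]
gripper_width: 0.093
```

Emit:
{"name": "arm_command", "arguments": {
  "motion": [
    [[0,0.25,-0.76,0,0],[0,0.53,-1.51,0,0],[0,0.86,-2.25,0,0],[0,1.21,-2.97,0,0],[0,1.61,-3.67,0,0],[0,2.03,-4.35,0,0],[0,2.5,-5.0,0,0],[0,2.98,-5.64,0,0],[0,3.5,-6.25,0,0],[0,4.06,-6.82,0,0],[0,4.06,-6.82,0,0]]
  ]
}}

```text
time_s: 17.27
tcp_pos: [0.6132, 0.0893, 0.2741]
orientation: [0.996, 0.092, 0.001, -0.0]
wrist_force: [-5.8, 0.4, -1.6]
gripper_width: 0.097
```

```bash
python3 - <<'E'
from h import *
s=telemetry.sense();print(s['tcp_pos'],s['wrist_force'],s['moment'],s['gripper_width'])
shot("scene","s12",(200,400,130,290),4)
E
```

```text
[0.61315725 0.08928359 0.27413443] [-5.77569576  0.39051331 -1.63624638] [ 0.15738557  1.13617417 -0.0529986 ] 0.0968124699344792
```

View pics/s12.png

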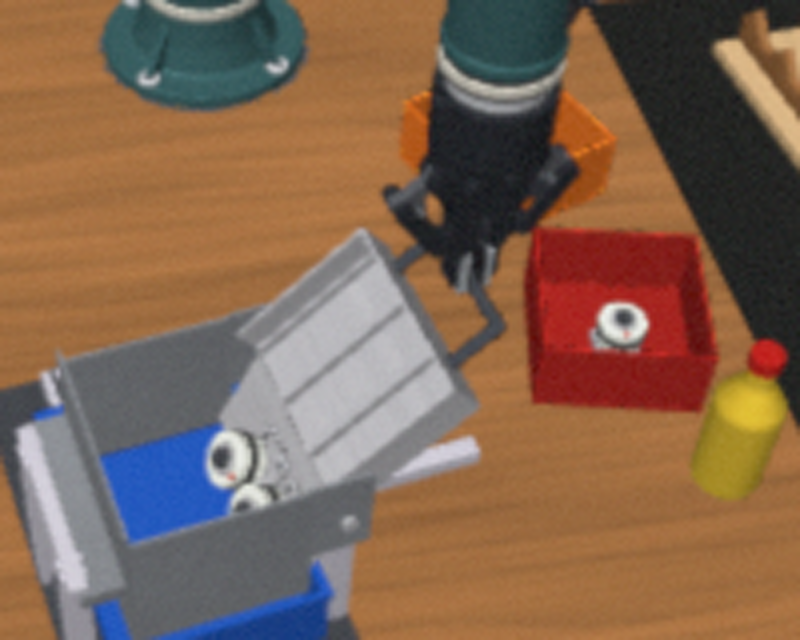

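Both rollers are sliding down the chute at about 0.7 rad. I'll lift on to 0.9.

Emit:
{"name": "arm_command", "arguments": {
  "motion": [
    [[0,0.58,-0.55,0,0],[0,1.19,-1.08,0,0],[0,1.8,-1.57,0,0],[0,2.49,-2.03,0,0],[0,2.49,-2.03,0,0],[0,2.49,-2.03,0,0],[0,2.49,-2.03,0,0]]
  ]
}}

```text
time_s: 17.9
tcp_pos: [0.6174, 0.066, 0.2947]
orientation: [0.996, 0.093, 0.001, -0.001]
wrist_force: [-6.0, 2.0, 0.9]
gripper_width: 0.099
```

```bash
python3 - <<'E'
from h import *
s=telemetry.sense();print(s['tcp_pos'],s['wrist_force'],s['moment'],s['gripper_width'])
shot("scene","s13",(200,400,130,290),4);shot("wrist","w13")
E
```

```text
[0.61742468 0.06598748 0.29472225] [-6.01163544  2.00137055  0.92213571] [ 0.37673456  1.26812934 -0.01082308] 0.09924620136966213
```

View pics/s13.png

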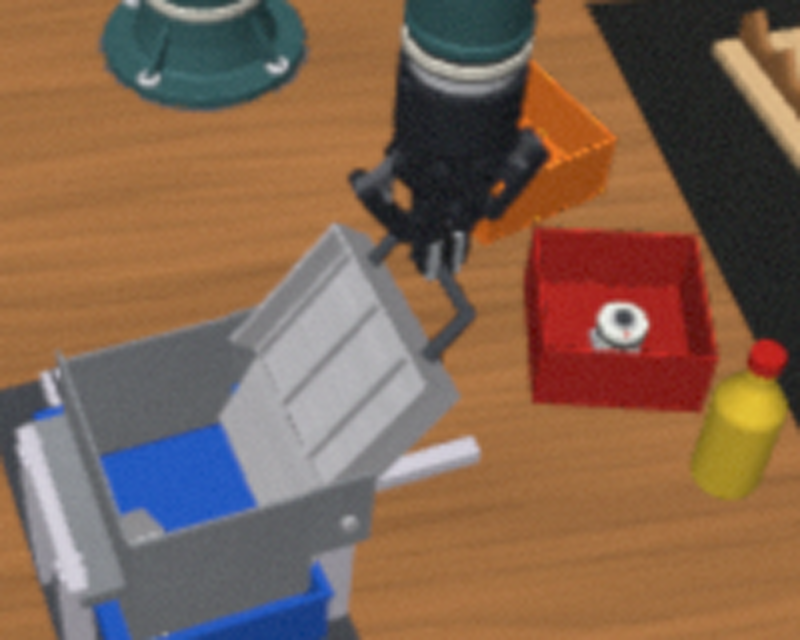

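View pics/w13.png

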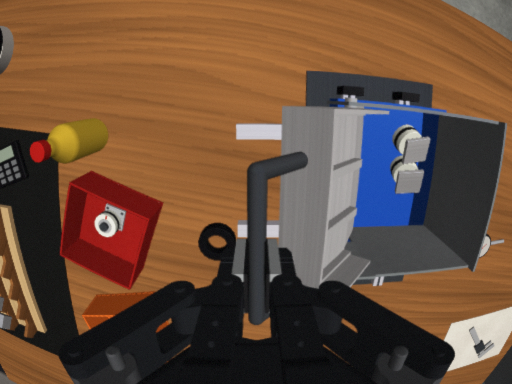

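Both rollers are in the box (wrist view, at (407,150) and (405,175)). Lowering the pan along the same arc.

Emit:
{"name": "arm_command", "arguments": {
  "motion": [
    [[0,-0.66,0.46,0,0],[0,-1.3,0.95,0,0],[0,-1.9,1.48,0,0],[0,-2.49,2.03,0,0],[0,-3.05,2.6,0,0],[0,-3.57,3.21,0,0],[0,-4.06,3.85,0,0],[0,-4.52,4.5,0,0],[0,-4.94,5.18,0,0],[0,-5.34,5.88,0,0],[0,-5.69,6.6,0,0],[0,-6.02,7.34,0,0],[0,-6.3,8.09,0,0],[0,-6.55,8.85,0,0],[0,-6.75,9.63,0,0],[0,-6.93,10.41,0,0],[0,-7.06,11.2,0,0],[0,-7.15,11.8,0,0],[0,-7.15,11.9,0,0],[0,-7.15,11.9,0,0]]
  ]
}}

```text
time_s: 19.67
tcp_pos: [0.6059, 0.1346, 0.1759]
orientation: [0.996, 0.091, 0.002, 0.001]
wrist_force: [-0.3, -2.0, 11.0]
gripper_width: 0.096
```

Emit:
{"name": "arm_command", "arguments": {
  "motion": [
    [[0,0,0,0,0.3],[0,0,0,0,0.3],[0,0,0,0,0.3],[0,0,-3,0,0.3],[0,0,-7,0,0.3],[0,0,-11,0,0.3],[-4,-4,-13,0,0.3],[-6,-8,-13,0,0.3],[-8,-12,-13,0,0.3],[-10,-15,-13,0,0.3],[-10,-15,-13,0,0.3],[-10,-15,-13,0,0.3],[-10,-15,-13,0,0.3]]
  ]
}}

```text
time_s: 20.75
tcp_pos: [0.4784, 0.2652, 0.3016]
orientation: [0.996, 0.093, -0.001, 0.0]
wrist_force: [0.3, 0.3, 0.3]
gripper_width: 0.303
```

```bash
python3 - <<'E'
from h import *
np.set_printoptions(precision=4,suppress=True)
s=telemetry.sense();print(s['time_s'],s['tcp_pos'],s['wrist_force'],s['dq'])
shot("scene","s14",(170,420,120,300),3);p,d=shot("top","t14",(80,340,60,240),3)
X=cloud("top",d);zz=np.where(d>0,X[...,2],-1)
st=np.array([np.cos(.180),np.sin(.180)])
hsv=cv2.cvtColor(p,cv2.COLOR_RGB2HSV);blue=(hsv[...,0]>105)&(hsv[...,0]<125)&(hsv[...,1]>150)
m=np.zeros(zz.shape,bool);m[160:190,250:325]=1;m&=blue&(zz>.09)&(zz<.12)
print("front s",np.percentile(X[m][:,:2]@st,[2,10,50]))
m=np.zeros(zz.shape,bool);m[118:156,168:182]=1;m&=(zz>.16)&(zz<.22);print("bar",np.median(X[m],0),m.sum())
for v,u in [(130,200),(127,230)]: print(X[v,u])
E
```

```text
20.75 [0.4784 0.2652 0.3016] [0.2763 0.2708 0.337 ] [-0.0404  0.0174 -0.0112 -0.0078 -0.0045 -0.0025]
front s [0.4888 0.4902 0.4944]
bar [0.6077 0.1329 0.1838] 183
[0.6226 0.0797 0.1697]
[0.6286 0.0095 0.1694]
```

View pics/s14.png

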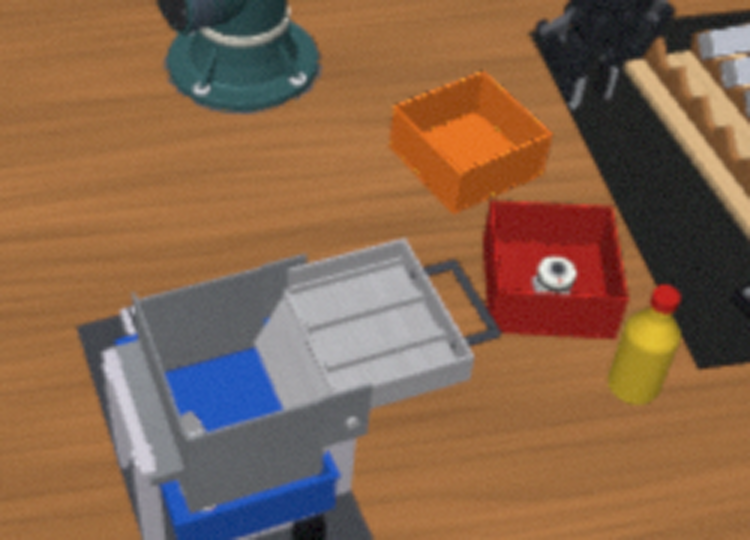

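View pics/t14.png

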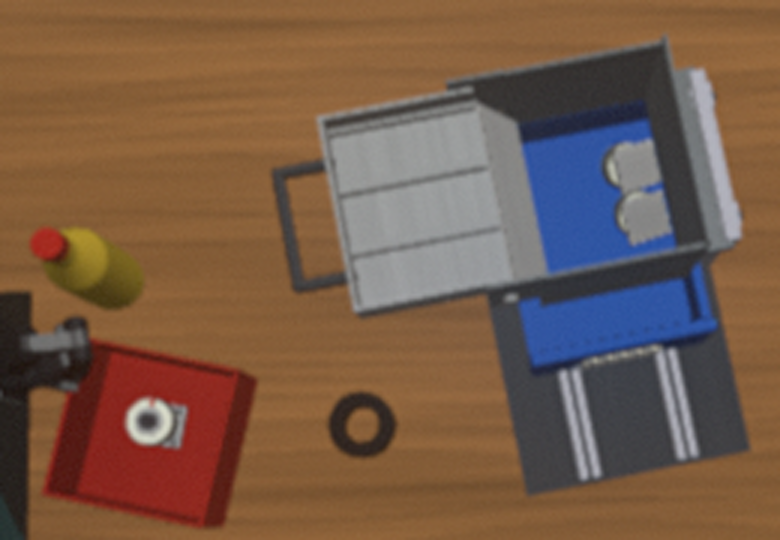

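All checks are good: the pan is level, the box is home with both rollers on its floor, the third roller is in the tin, and the other things haven't moved. Handing in.

```bash
python3 - <<'E'
from rig import ticket
print(ticket.sign_off())
E
```

```text
the job is handed in; nothing more can be done
None
```

The job is handed in at about 21 s of robot time. The system gives no verdict, so what follows is what I measured.

**What I did**
- **Box:** I pushed the blue box until it met the end stops. Contact force rose to about 33 N on the fingers and the box moved no further.
- **Finding the bad roller:** turning the near wheel 22° gave about 0.37 N m, and its paint mark was back in place after I turned it back. The middle wheel gave only about 0.05 N m. I didn't test the far wheel, since exactly one binds.
- **Scrap:** I put the near roller in the red tin.
- **Tipping:** I lifted the pan to about 0.9 rad, both good rollers slid into the box, and I lowered the pan and let go.

**Last checks**
- The box front is about 50 mm from the chute, so it is home.
- The pan handle and floor are within 1 mm of their starting heights.
- Both good rollers lie in the box, and the binding one stands in the tin.
- The tape and the oil bottle look unmoved. The dial gauge was outside my last close-ups, but the arm never went near it.
- The gripper is clear of everything, and none of the final checks failed.

One slip on the way: a sideways move ended 2 cm off because the tool was still twisted. I corrected it above the wheels before going down again.

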